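# Shut and lock the bushing drawer

### The arm

A 6-joint arm with a two-finger parallel gripper is mounted at the origin on a cart in front of the work surface, level with it; the furniture and walls round the work are solid. World frame = base frame: x ahead of the robot, y to its left, z up, the work surface at z = 0. Lengths are in mm, angles in rad, forces in N, time in s.
With the tool pointing down it reaches from about 400 to 825 mm from the base axis. Payload 7 kg.
Tool frame: the origin (TCP) lies at the very end of the fingers, on their centre line; the grasp point (between the pads) lies 19 mm behind it; z points along the fingers, y is the line along which they close (so a half turn about z gives the same grasp; the last joint's range is limited). The gripper opens to 88 mm and grips with 3 to 60 N. Pads are 19 mm wide; open, the fingers measure 130 mm over their backs; the gripper's body (78 mm by 193 mm) begins 47 mm behind the grasp point.
Start: joints at [1.399, 0.359, 0.012, 0, -1.224, -0.288], TCP at [299.549, 604.868, 226.561] pointing down, gripper open.
Joint ranges: [-3.07, 3.07], [-1.43, 2.12], [-1.02, 1.25], [-3.03, 1.67], [-3.05, -0], [-3.03, 3.03]. Speed limits (rad/s): [2.39, 2.39, 3.01, 3.14, 3.14, 3.14].

### API

Orientations are given as [roll, pitch, yaw] about the fixed x, y, z axes, in that order (R = Rz(yaw) Ry(pitch) Rx(roll)).
In Python, from cell import observe, viewer, workorder gives the robot as it stands.
- The arm moves only by the shell command python3 -m crank 'ROWS' [FORCE]. ROWS is text: rows parted by semicolons, each of 5 numbers parted by spaces: the shift along the tool's x, y, z in m, then the turn about the tool's z in rad, then the closure, from -1 (fully open) to 1 (shut), so that 0 is half open. In form: dx dy dz twist hand; .... A call has exactly 5 rows; each row is the pose to reach, as a shift and turn from the pose commanded when the call began, along the tool's axes at that moment; what a row does not reach only later rows make up. A row lasts 1/10 s, in which the tool goes at most 50 mm and 8.59 degrees, less where a joint would pass 70% of its speed; a pose out of reach is approached as far as the arm can. A call with a gripper value outside its range is refused whole. The fingers move at their own pace and stop on an object; FORCE is the grip in N (left out, the last holds). Time passes only in rows, so rows that repeat a pose let the fingers close, or fill a call up. It gives the time, the measured TCP pose, the force, the opening and the grip force at its end, in the units of the state.
- observe(): the state, without advancing time (a new reading comes with each control period).
- viewer.snapshot(name): name is "side" or "top" or "wrist"; returns a dict with "pixels" (400x640x3 uint8, red, green, blue), "K" (3x3 intrinsics, pixels), "world_from_camera" (4x4, takes a point from camera to world coordinates); the wrist camera has in their place "mount" (4x4, takes a point from camera to tool coordinates, whose origin is the TCP and whose axes are the flange's). Camera axes: x right, y down, z forward; pixel columns grow to the right and rows downward; lengths in mm; the calibration is good to about 2 mm. A picture is of the moment at which its call begins: read the wrist's pose just before it. There is no depth.
- workorder.close_job(): hands the job in; it is judged then, once.
The state is a dict: "time_s": time; "joint_positions": joint angles; "qd": joint speeds; "joint_efforts": joint torques, N m; "ee_pos": TCP position; "eef_rot": TCP orientation; "contact_force": force on the tool from outside, world axes, zero at the start; "torque": the same for the moment, N m; "width": opening from 0.0 (shut) to 1.0 (fully open); "grasp_force": force on a finger pad.
Only numpy, scipy, OpenCV 4.12 (cv2) and the standard library are available. Lean on these libraries where they do the work, as an engineer would, in place of code of your own. Each camera call takes 0.05 s, during which the arm holds its last target. There are 200 camera calls.

### The job

The small two-drawer parts cabinet stands with both drawers open. With the fingertips, push the drawer that holds the tall bushing gently all the way in so the bushing stays standing, then turn the turn-button on the cabinet's front down until it lies level across that drawer's front, to lock it. Push only: pick nothing up, leave the drawer with the bolts open just as it is, and leave the other things where they are.

Things in the scene. Friction and masses are not known exactly. Their poses are not given: they have to be found in the camera images.
- cabinet: Grey sheet-metal parts cabinet, fixed to the worktop: 170 deep (x) x 260 wide (y) x 96 mm high. Origin: centre of its underside; its -x side is the front, z up. Two drawer bays side by side, centred 69 mm to either side (y) of the middle, with a 24 mm wide stile between them. Front plane of stile and shut drawers: x = -85 mm. Which drawer is in which bay changes.
- bushing_drawer_front (a point): Middle of the top edge of the front face of the drawer holding the tall bushing; axes as the cabinet's. The front is a flat upright plate 110 mm wide, from 8 to 88 mm above the worktop, with an open tray (sides to 55 mm) behind. A steel pull lip, 50 mm wide, sticks out 15 mm from its middle at 15 to 30 mm above the worktop; above that it is plain but for a thin label frame.
- bushing_drawer (a joint): How far the drawer with the bushing is pulled out, m: 0 = fully shut (stop), 0.12 = most open; it slides along the cabinet's x. Friction about 1.5 N plus light damping; it stays where it is left, no spring.
- bolt_drawer_front (a point): The same point on the other drawer, which holds two bolts standing on their heads; same shape and size. Must be left as it is.
- bolt_drawer (a joint): How far the drawer with the bolts is pulled out, m.
- turn_button (a joint): Angle of the steel turn-button, rad: pivots on the front of the stile about the cabinet's x axis, at (-85, 0, 80) mm from its origin. 0 = upright, +pi/2 (stop) = level, pointing to the cabinet's -y, -pi/2 (stop) = level, to its +y. Bar 14 mm wide, 4 to 11 mm in front of the front plane, 47 mm from pivot to end. Friction 0.05 N m (1.3 N at the knob); stays where it is left.
- button_knob (a point): Middle of the round knob (12 mm diameter) at the end of the turn-button, 40 mm from the pivot: it sticks out forward, along the cabinet's -x, from 11 to 33 mm in front of the front plane; this point is 22 mm in front of it. Upright, it is 120 mm above the worktop; level, 80 mm.
- tall_bushing: Plain turned bushing, 26 mm diameter, 55 mm tall, standing loose in the pulled-out part of its drawer, on the floor 13 mm above the worktop. Origin: centre of its underside, z up.
- bolt_a: Bolt, 42 mm tall, standing on its head in the other drawer. Origin: centre of its underside.
- bolt_b: The other bolt there, the same.
- cap: Round brass cap, 48 mm diameter, 14 mm high, lying loose on the rear half of the cabinet's top. Origin: centre of its underside.
- mike: Micrometer, 51x139x18 mm, lying on the worktop in front of the cabinet. Origin: centre of its underside.
- blank: Turned steel disc, 73 mm diameter, 19 mm high, lying to the right of the cabinet (-y). Origin: centre of its underside.
- holder: Black lathe tool holder, 18x128x22 mm, lying to the left of the cabinet (+y). Origin: centre of its underside.

How it is judged (in metres and radians):
On the way, in this order (a step that is already met when the one before it is completed fails the run):
1. the drawer with the bushing is fully shut (value of joint bushing_drawer below 0.004 m), for 0.2 s.
2. the turn-button lies level across that drawer's front (height (world z) of button_knob below 0.09 m and y of button_knob in the frame of bushing_drawer_front between -0.045 and 0.045 m), for 0.2 s.
At the end, for the whole second after the job is handed in: Bushing drawer shut to within 4 mm; turn-button within about 15 degrees of level on that drawer's side (knob under 90 mm up); bushing upright at rest on the drawer floor; bolt drawer within 15 mm, and bolts, cap, micrometer, disc and tool holder within 25 mm, of where they were (all of step 2 and value of joint bushing_drawer below 0.004 m and angle between tall_bushing's own z axis and vertical below 0.2 rad and linear speed of tall_bushing below 0.02 m/s and z of tall_bushing in the frame of bushing_drawer_front below -0.06 m and x of tall_bushing in the frame of bushing_drawer_front between 0 and 0.16 m and distance of bolt_drawer_front from where it was at the start of the episode below 0.015 m and distance of each of cap, mike, blank, holder, bolt_a, bolt_b from where it was at the start of the episode below 0.025 m); the robot touches nothing.
It fails at once if the bushing topples or leans over (angle between tall_bushing's own z axis and vertical above 0.4 rad).
It fails at once if the bushing or a bolt is lifted (height (world z) of any of tall_bushing, bolt_a, bolt_b above 0.03 m).
It fails at once if a bolt is knocked over (angle between any of bolt_a, bolt_b's own z axis and vertical above 0.4 rad).
It fails at once if the bolt drawer is moved by more than 15 mm (distance of bolt_drawer_front from where it was at the start of the episode above 0.015 m).
It fails at once if the cap, micrometer, disc or tool holder is moved by more than 25 mm (distance of any of cap, mike, blank, holder from where it was at the start of the episode above 0.025 m).
It also fails if it takes over 51 s, if anything falls off the work surface, if the arm or the gripper's body presses on something with over 40 N, if the wrist force passes 120 N, or if a joint passes its speed limit or range.

## Working session

There is one attempt and no reset: what is moved stays moved. The work goes in short steps, Python scripts to look and compute and a shell command to move; the robot and the scene stay as the last step left them, time stands still between calls to the robot, and variables do not carry over. Pictures are saved under pics/ and viewed, at most 10 in all, crops included, and the job is handed in when it is done.

```bash
ls; mkdir -p pics; python3 - <<'E'
from cell import observe, viewer
import cv2,pickle
o=observe(); print({k:o[k] for k in ('time_s','ee_pos','eef_rot','contact_force','width')})
d={}
for n in('top','side'):
    s=viewer.snapshot(n); d[n]=s; cv2.imwrite(f'pics/{n}0.png',s['pixels'][:,:,::-1]); print(n,s['K'],s['world_from_camera'].round(3) if hasattr(s['world_from_camera'],'round') else s['world_from_camera'])
pickle.dump(d,open('s0.pkl','wb'))
E
```

```text
pics
{'time_s': 0.0, 'ee_pos': array([299.34016149, 604.43754064, 225.63562853]), 'eef_rot': array([ 3.13994153e+00, -1.27931142e-04, -4.59930304e-01]), 'contact_force': array([-0.9112686 ,  0.51234457,  0.32232365]), 'width': 1.0012676079255565}
top [[417.03635751   0.         318.03244814]
 [  0.         417.03635751 195.78314484]
 [  0.           0.           1.        ]] [[ 0.00000e+00 -9.86000e-01  1.68000e-01  4.22052e+02]
 [-1.00000e+00 -3.00000e-03 -1.50000e-02  2.29780e+01]
 [ 1.60000e-02 -1.68000e-01 -9.86000e-01  9.61363e+02]
 [ 0.00000e+00  0.00000e+00  0.00000e+00  1.00000e+00]]
side [[419.96523986   0.         320.06684731]
 [  0.         419.96523986 194.69024245]
 [  0.           0.           1.        ]] [[-9.86000e-01 -9.70000e-02  1.36000e-01  4.79897e+02]
 [-1.67000e-01  5.11000e-01 -8.43000e-01  7.57675e+02]
 [ 1.30000e-02 -8.54000e-01 -5.20000e-01  5.66791e+02]
 [ 0.00000e+00  0.00000e+00  0.00000e+00  1.00000e+00]]
```

View pics/top0.png

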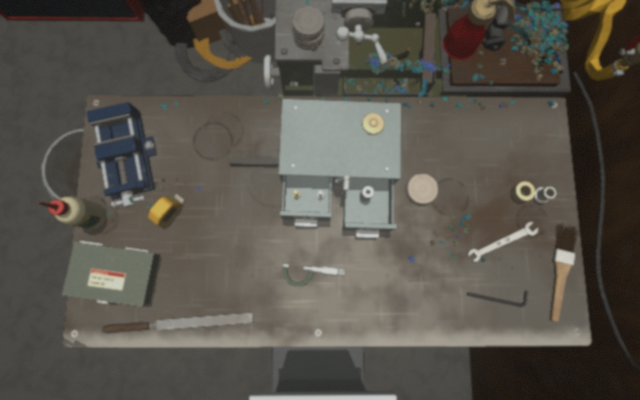

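View pics/side0.png

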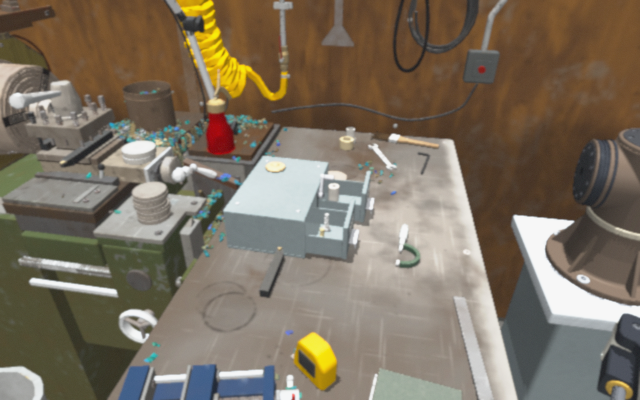

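The top view shows the bushing (368,191) in the right-hand (-y) drawer, front at row ~230. The bolts are in the left drawer, with its front at ~217. The button's knob is upright at (346,183), the micrometer at (313,270), the disc at (423,189) and the cap at (373,124). The side view agrees, with the button upright. I'll zoom in to measure.

```bash
cat > h.py <<'E'
import numpy as np,pickle
def ray(s,u,v,z):
    M=np.array(s['world_from_camera']);d=M[:3,:3]@np.linalg.inv(s['K'])@[u,v,1];o=M[:3,3]
    return o+d*(z-o[2])/d[2]
def proj(s,p):
    M=np.array(s['world_from_camera']);c=M[:3,:3].T@(np.array(p)-M[:3,3]);q=s['K']@c;return q[:2]/q[2]
E
python3 - <<'E'
import pickle,cv2,numpy as np
from h import *
d=pickle.load(open('s0.pkl','rb'));s=d['top'];im=s['pixels'][:,:,::-1]
cv2.imwrite('pics/crop0.png',cv2.resize(im[90:245,270:445],None,fx=3.8*1.18,fy=3.8,interpolation=cv2.INTER_CUBIC) if 0 else cv2.resize(im[165:245,270:410],None,fx=5.5,fy=5.5,interpolation=cv2.INTER_CUBIC))
for n,u,v,z in [('capL',280,176,96),('capR',401,178,96),('backL',282,100,96),('backR',401,101,96),('frontbush L',346,229,88),('R',393,229,88),('bolt L',282,216,88),('bolt R',330,216,88),('knob',346,183,120),('bushing',368,191,68),('mikeL',283,272,9),('mikeR',344,271,9),('blank',423,189,19)]:
    print(n,ray(s,u,v,z).round(1))
E
```

```text
capL [612.2  90.2  96. ]
capR [ 608.7 -167.    96. ]
backL [782.2  88.4  96. ]
backR [ 781.6 -172.8   96. ]
frontbush L [500.7 -49.3  88. ]
R [ 500.8 -148.2   88. ]
bolt L [527.8  85.3  88. ]
bolt R [528.  -15.8  88. ]
knob [592.6 -47.7 120. ]
bushing [585.5 -99.9  68. ]
mikeL [411.   86.8   9. ]
mikeR [413.2 -50.2   9. ]
blank [ 599.5 -233.9   19. ]
```

View pics/crop0.png

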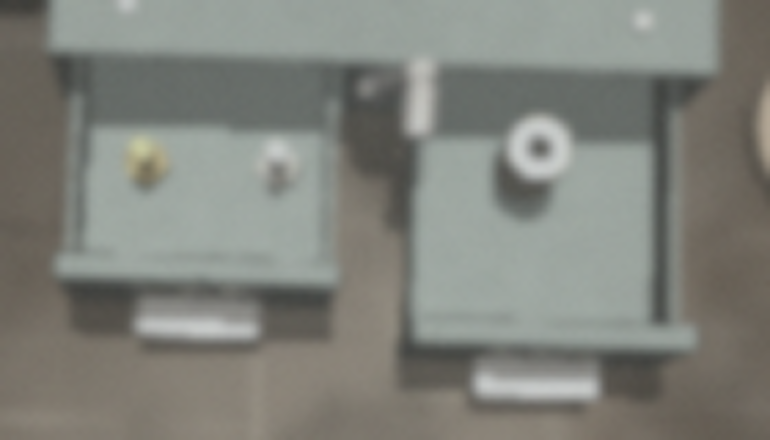

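```bash
python3 - <<'E'
import pickle
from h import *
s=pickle.load(open('s0.pkl','rb'))['top']
def c(x,y,z): return ray(s,270+(x+.5)/5.5-.5,165+(y+.5)/5.5-.5,z)
L=c(48,54,96);R=c(719,77,96)
print('front',L,R,np.linalg.norm(L-R),'yaw',np.arctan2(-(R-L)[0],-(R-L)[1])) 
for n,a,b in [('bush',(411,347),(697,352)),('bolt',(55,282),(338,290))]:
    a=c(*a,88);b=c(*b,88);print(n,a,b,np.linalg.norm(a-b),np.arctan2((b-a)[0],-(b-a)[1]),(a+b)/2)
e=(R-L)/np.linalg.norm(R-L); mid=(L+R)/2
print('mid front',mid)
ex=np.array([-e[1],e[0],0])
if ex[0]<0: ex=-ex
piv=mid.copy();
for z in(110,115,120): 
    k0=c(421,60,z);k1=c(421,136,z);print(z,k0,k1,'in cabinet: x',(k0-mid)@ex,(k1-mid)@ex,'y',(k0-mid)@-e,(k1-mid)@-e)
b=c(540,148,68);print('bushing',b,(b-mid)@ex,(b-mid)@-e)
for q in[(146,160),(278,165)]: print('bolt',c(*q,55))
E
```

```text
front [615.59625307  93.80233828  96.        ] [ 607.41791855 -165.46510296   96.        ] 259.39639789031565 yaw 0.03153355294374714
bush [503.42152494 -45.75630787  88.        ] [ 501.67520253 -155.19940841   88.        ] 109.45703219812667 -0.01595508733109869 [ 502.54836373 -100.47785814   88.        ]
bolt [528.11789409  90.3451608   88.        ] [525.24802953 -17.98703591  88.        ] 108.37020331734819 -0.026485140900690547 [526.68296181  36.17906245  88.        ]
mid front [611.50708581 -35.83138234  96.        ]
110 [610.63568975 -48.98110603 110.        ] [581.2470419  -48.65002458 110.        ] in cabinet: x -0.45637406398653546 -29.840850046274404 y -13.17066007708997 -13.766318125205897
115 [609.5281529  -48.55849214 115.        ] [580.31210264 -48.2293551  115.        ] in cabinet: x -1.5766846125821015 -30.788587510174004 y -12.783175070040034 -13.37533485782117
120 [608.42061606 -48.13587825 120.        ] [579.37716339 -47.80868563 120.        ] in cabinet: x -2.6969951611776675 -31.736324974073383 y -12.395690062990084 -12.984351590436432
bushing [584.40051858 -99.38175947  68.        ] -25.089454349734307 -64.37340833142451
bolt [581.41356024  57.2206784   55.        ]
bolt [579.5263184    4.28822195  55.        ]
```

The bushing drawer (-y bay) is about 107 mm open, with its front centre at about (502,-101,88). The cabinet's yaw is about -0.028, and its front plane is at x≈611 in the middle (y≈-36). The measured widths of 259 and 109 mm match the given sizes. The knob sits at cabinet y≈-13 (about 0.33 rad off upright), so the bar clears the drawer. I'll line up the tool, close the hand and move over.

```bash
python3 -m crank '0.03 0.036 0 -0.1 1; 0.06 0.072 0 -0.2 1; 0.09 0.108 0 -0.3 1; 0.12 0.144 0 -0.43 1; 0.15 0.18 0 -0.43 1' 20
```

```text
time_s: 0.6
ee_pos: [354.0, 374.9, 226.2]
eef_rot: [3.141, 0.0, -0.025]
contact_force: [0.5, -0.2, 1.0]
width: 0.605
grasp_force: 0.0
```

```bash
python3 -m crank '0.011 0.048 0 0 1; 0.022 0.096 0 0 1; 0.033 0.144 0 0 1; 0.044 0.192 0 0 1; 0.055 0.24 0 0 1' && python3 -m crank '0.011 0.048 0 0 1; 0.022 0.096 0 0 1; 0.033 0.144 0 0 1; 0.044 0.192 0 0 1; 0.055 0.24 0 0 1' && python3 -m crank '0 0 0.04 0 1; 0 0 0.08 0 1; 0 0 0.12 0 1; 0 0 0.162 0 1; 0 0 0.162 0 1'
python3 - <<'E'
import cv2
from cell import viewer
s=viewer.snapshot('top');cv2.imwrite('pics/t1.png',cv2.resize(s['pixels'][150:260,260:440,::-1],None,fx=4,fy=4,interpolation=cv2.INTER_CUBIC))
s=viewer.snapshot('side');cv2.imwrite('pics/s1.png',cv2.resize(s['pixels'][140:270,220:420,::-1],None,fx=4,fy=4,interpolation=cv2.INTER_CUBIC))
E
```

```text
time_s: 1.1
ee_pos: [401.6, 133.5, 226.6]
eef_rot: [-3.141, -0.0, -0.029]
contact_force: [1.0, -0.0, -1.0]
width: 0.146
grasp_force: 0.0
time_s: 1.6
ee_pos: [449.5, -108.1, 226.7]
eef_rot: [-3.141, -0.001, -0.03]
contact_force: [1.1, 0.8, 0.5]
width: 0.008
grasp_force: 0.0
time_s: 2.1
ee_pos: [445.5, -106.7, 60.1]
eef_rot: [3.14, 0.01, -0.031]
contact_force: [-0.8, 0.7, 0.8]
width: 0.009
grasp_force: 0.0
```

View pics/s1.png

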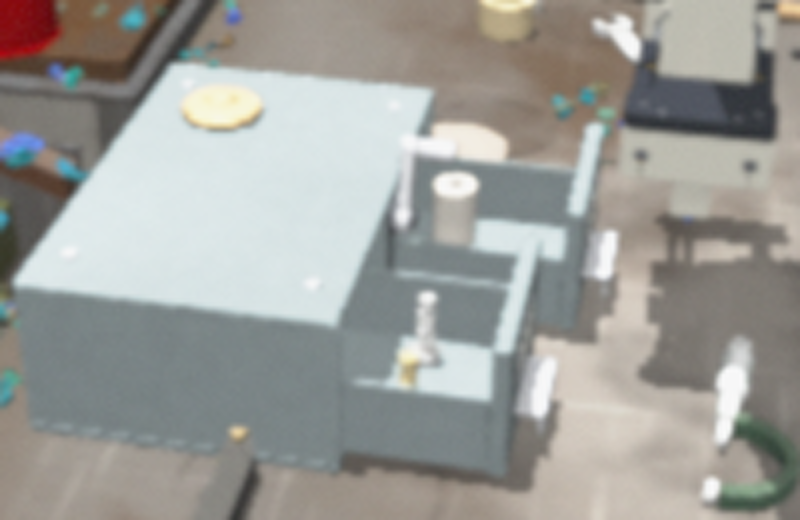

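The side crop shows the closed fingers clear in front of the bushing drawer, at the right of the picture (690,200). The bushing stands at (455,210) and the knob at (430,147). I'll approach and touch slowly.

```bash
python3 -m crank '0.008 0 0 0 1; 0.016 0 0 0 1; 0.023 0 0 0 1; 0.029 0 0 0 1; 0.033 0 0 0 1' && python3 -m crank '0.003 0 0 0 1; 0.006 0 0 0 1; 0.009 0 0 0 1; 0.012 0 0 0 1; 0.015 0 0 0 1' && python3 -m crank '0.003 0 0 0 1; 0.006 0 0 0 1; 0.009 0 0 0 1; 0.012 0 0 0 1; 0.015 0 0 0 1'
```

```text
time_s: 2.7
ee_pos: [483.7, -107.0, 65.0]
eef_rot: [-3.141, -0.001, -0.03]
contact_force: [0.2, 0.2, 0.1]
width: 0.006
grasp_force: 0.0
time_s: 3.2
ee_pos: [497.4, -107.6, 64.4]
eef_rot: [3.142, 0.001, -0.03]
contact_force: [-1.4, 0.1, 0.8]
width: 0.007
grasp_force: 0.8
time_s: 3.7
ee_pos: [512.8, -108.1, 64.4]
eef_rot: [3.141, 0.0, -0.03]
contact_force: [-1.9, -1.7, -0.9]
width: 0.003
grasp_force: 0.8
```

Contact shows at about -2 N. I'll push on smoothly.

```bash
for i in 1; do python3 -m crank '0.004 0 0 0 1; 0.008 0 0 0 1; 0.012 0 0 0 1; 0.016 0 0 0 1; 0.02 0 0 0 1'; python3 -m crank '0.004 0 0 0 1; 0.008 0 0 0 1; 0.012 0 0 0 1; 0.016 0 0 0 1; 0.02 0 0 0 1';python3 -m crank '0.004 0 0 0 1; 0.008 0 0 0 1; 0.012 0 0 0 1; 0.016 0 0 0 1; 0.02 0 0 0 1'; python3 -m crank '0.003 0 0 0 1; 0.006 0 0 0 1; 0.009 0 0 0 1; 0.012 0 0 0 1; 0.014 0 0 0 1'; done | grep -E 'ee_pos|contact'
python3 - <<'E'
import cv2
from cell import viewer
s=viewer.snapshot('side');cv2.imwrite('pics/s2.png',cv2.resize(s['pixels'][140:270,220:420,::-1],None,fx=4,fy=4,interpolation=cv2.INTER_CUBIC))
E
```

```text
ee_pos: [533.0, -108.6, 64.5]
contact_force: [-1.9, -1.1, 0.2]
ee_pos: [553.0, -109.2, 64.6]
contact_force: [-2.8, -1.6, 0.2]
ee_pos: [573.1, -109.7, 64.6]
contact_force: [-1.3, -1.1, -0.2]
ee_pos: [587.0, -110.1, 64.6]
contact_force: [-1.5, -1.8, 0.9]
```

View pics/s2.png

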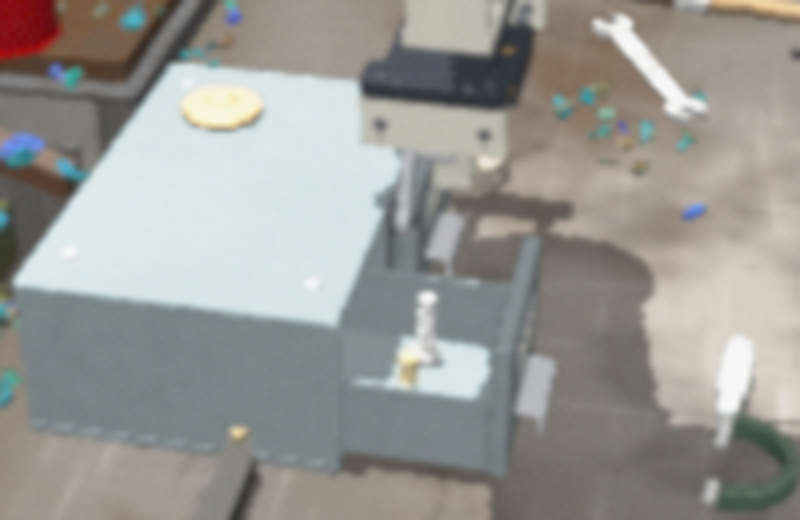

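The drawer is almost shut. Its front is just ahead of the stile, the gripper body clears the button, and the bolt drawer hasn't changed. I'll ease it to the stop.

```bash
python3 -m crank '0.002 0 0 0 1; 0.004 0 0 0 1; 0.006 0 0 0 1; 0.008 0 0 0 1; 0.01 0 0 0 1' | grep -E 'ee_pos|contact'; python3 -m crank '0.001 0 0 0 1; 0.002 0 0 0 1; 0.003 0 0 0 1; 0.003 0 0 0 1; 0.003 0 0 0 1'| grep -E 'ee_pos|contact'
```

```text
ee_pos: [596.9, -110.4, 64.6]
contact_force: [-1.5, -0.1, 0.8]
ee_pos: [599.3, -110.5, 64.5]
contact_force: [-3.7, 1.9, 2.2]
```

```bash
python3 -m crank '0.001 0 0 0 1; 0.002 0 0 0 1; 0.003 0 0 0 1; 0.003 0 0 0 1; 0.003 0 0 0 1' | grep -E 'ee_pos|contact'
```

```text
ee_pos: [599.2, -110.6, 64.3]
contact_force: [-14.3, 3.4, 10.5]
```

The drawer is at its stop: the TCP stalls at x=599 as the force climbs, and 599+9.5 matches the front plane at 609. Next I back off, rise, and go to the +y side of the knob.

```bash
python3 -m crank '-0.01 0 0 0 1; -0.025 0 0 0 1; -0.03 0 -0.03 0 1; -0.03 0 -0.07 0 1; -0.03 0 -0.1 0 1' | grep -E 'ee_pos|contact'; python3 -m crank '0 -0.03 0 0 1; 0.005 -0.06 0 0 1; 0.01 -0.09 0 0 1; 0.012 -0.103 0 0 1; 0.012 -0.103 0 0 1'| grep -E 'ee_pos|contact'; python3 -m crank '0 0 0.02 0 1; 0 0 0.04 0 1; 0 0 0.06 0 1; 0 0 0.06 0 1; 0 0 0.06 0 1'| grep -E 'ee_pos|contact'
python3 - <<'E'
import cv2
from cell import viewer
s=viewer.snapshot('side');a=cv2.resize(s['pixels'][150:250,270:370,::-1],(500,500),interpolation=cv2.INTER_CUBIC);cv2.imwrite('pics/s3.png',a)
E
```

```text
ee_pos: [573.8, -109.8, 167.1]
contact_force: [0.7, 0.3, -0.0]
ee_pos: [588.6, -5.5, 164.7]
contact_force: [-0.7, -1.4, 0.2]
ee_pos: [587.9, -7.9, 104.8]
contact_force: [-0.5, -0.0, 0.8]
```

View pics/s3.png

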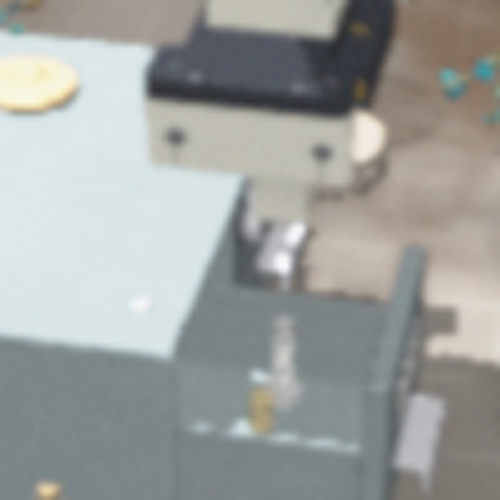

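The fingers are just left of the knob in front of the stile, clear of the bolts and the bolt drawer. I'll push sideways toward -y.

```bash
python3 -m crank '0 0.004 0 0 1; 0 0.008 0 0 1; 0 0.011 0 0 1; 0 0.014 0 0 1; 0 0.017 0.001 0 1' | grep -E 'ee_pos|contact'; python3 -m crank '0 0.004 0.002 0 1; 0 0.008 0.004 0 1; 0 0.012 0.006 0 1; 0 0.015 0.008 0 1; 0 0.018 0.009 0 1'| grep -E 'ee_pos|contact'; python3 - <<'E'
import cv2
from cell import viewer
s=viewer.snapshot('top');a=cv2.resize(s['pixels'][160:220,310:410,::-1],(800,480),interpolation=cv2.INTER_CUBIC);cv2.imwrite('pics/t4.png',a)
E
```

```text
ee_pos: [587.4, -24.4, 103.8]
contact_force: [0.7, -0.0, -0.2]
ee_pos: [586.7, -41.9, 93.9]
contact_force: [1.2, 6.1, -3.5]
```

```bash
python3 -m crank '0 -0.006 0 0 1; 0 -0.012 0 0 1; 0 -0.012 -0.02 0 1; 0 -0.012 -0.045 0 1; 0 -0.012 -0.045 0 1' | grep -E 'ee_pos|contact'; python3 - <<'E'
import cv2
from cell import viewer
s=viewer.snapshot('side');a=cv2.resize(s['pixels'][150:250,270:370,::-1],(400,400),interpolation=cv2.INTER_CUBIC)
s=viewer.snapshot('top');b=cv2.resize(s['pixels'][160:220,340:400,::-1],(400,400),interpolation=cv2.INTER_CUBIC);cv2.imwrite('pics/t5.png',cv2.hconcat([a,b]))
E
```

```text
ee_pos: [589.1, -29.5, 143.2]
contact_force: [-0.6, 0.9, 0.9]
```

View pics/t5.png

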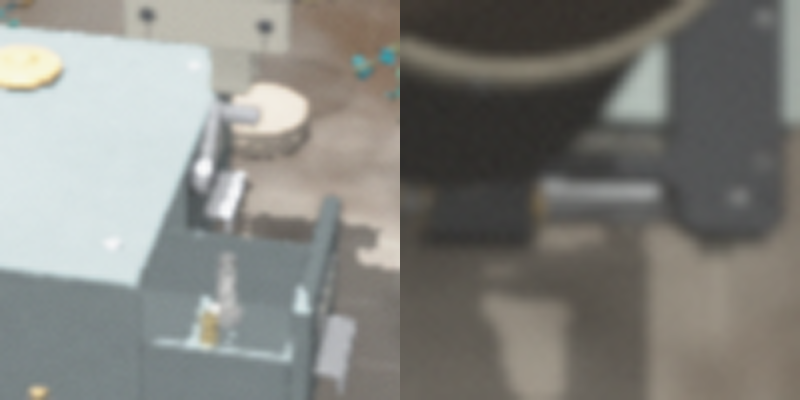

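In the side crop the knob has turned partway down (image px ~(330,178)). I'll get its angle from the knob's known circle.

```bash
python3 - <<'E'
from h import *
from cell import viewer
s=pickle.load(open('s0.pkl','rb'))['side']
for t in np.arange(.2,1.6,.1):
    y,z=-36-40*np.sin(t),80+40*np.cos(t)
    a,b=[proj(s,(611.5-f+.03*(y+36),y,z)) for f in(11,33)]
    q=lambda p:((p-[270,150])*4).round(0)
    print(round(t,1),round(y),round(z),q(a),q(b))
E
```

```text
0.2 -44 119 [218. 107.] [257. 111.]
0.3 -48 118 [219. 106.] [258. 109.]
0.4 -52 117 [220. 105.] [259. 108.]
0.5 -55 115 [221. 104.] [260. 108.]
0.6 -59 113 [222. 105.] [261. 108.]
0.7 -62 111 [223. 106.] [262. 109.]
0.8 -65 108 [224. 108.] [263. 111.]
0.9 -67 105 [225. 110.] [263. 114.]
1.0 -70 102 [225. 113.] [264. 117.]
1.1 -72 98 [226. 117.] [264. 120.]
1.2 -73 94 [226. 121.] [264. 124.]
1.3 -75 91 [227. 126.] [265. 129.]
1.4 -75 87 [227. 131.] [265. 134.]
1.5 -76 83 [227. 136.] [265. 140.]
```

The angle is about 0.97 rad, with the knob at about (588,-69,103). I'll go over it and press down.

```bash
python3 -m crank '0.001 0.02 0 0 1; 0.001 0.044 0 0 1; 0.001 0.044 0.01 0 1; 0.001 0.044 0.02 0 1; 0.001 0.044 0.026 0 1' | grep -E 'ee_pos|contact';  python3 -m crank '0 0 0.004 0 1; 0 0 0.008 0 1; 0 0 0.012 0 1; 0 0 0.016 0 1; 0 0 0.02 0 1' | grep -E 'ee_pos|contact'
```

```text
ee_pos: [585.8, -73.9, 111.7]
contact_force: [-0.3, -0.8, 2.7]
ee_pos: [587.1, -74.4, 93.8]
contact_force: [-0.3, -1.2, 0.5]
```

```bash
python3 -m crank '0 0 0.002 0 1; 0 0 0.004 0 1; 0 0 0.006 0 1; 0 0 0.007 0 1; 0 0 0.008 0 1' | grep -E 'ee_pos|contact'
```

```text
ee_pos: [586.9, -74.0, 85.8]
contact_force: [-3.3, 0.0, 8.8]
```

```bash
python3 -m crank '0 0 0.001 0 1; 0 0 0.002 0 1; 0 0 0.002 0 1; 0 0 0.002 0 1; 0 0 0.002 0 1' | grep -E 'ee_pos|contact'; python3 -m crank '0 0 -0.02 0 1; 0 0 -0.05 0 1; -0.02 0 -0.09 0 1; -0.06 0 -0.12 0 1; -0.1 0 -0.13 0 1' | grep -E 'ee_pos|contact';  python3 -m crank '-0.03 0.04 0 0 1; -0.03 0.08 0 0 1; -0.03 0.12 0 0 1; -0.03 0.16 0 0 1; -0.03 0.16 0 0 1' | grep -E 'time|ee_pos|contact'; python3 - <<'E'
import cv2
from cell import viewer
s=viewer.snapshot('side');a=cv2.resize(s['pixels'][150:250,270:370,::-1],(400,400),interpolation=cv2.INTER_CUBIC)
s=viewer.snapshot('top');b=cv2.resize(s['pixels'][90:290,270:450,::-1],(400,400),interpolation=cv2.INTER_CUBIC);cv2.imwrite('pics/t6.png',cv2.hconcat([a,b]))
E
```

```text
ee_pos: [587.1, -74.1, 85.5]
contact_force: [-4.9, 0.4, 15.7]
ee_pos: [487.4, -70.9, 216.2]
contact_force: [-0.5, 0.6, 0.8]
time_s: 13.45
ee_pos: [451.5, -233.2, 213.2]
contact_force: [-0.1, 0.4, -0.4]
```

View pics/t6.png

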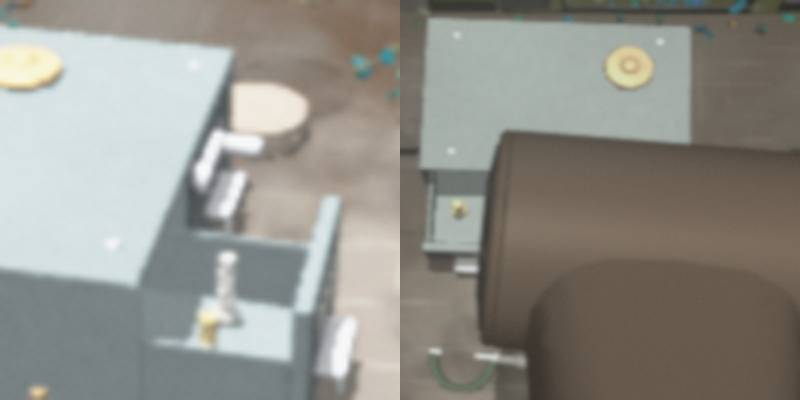

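In the side crop the knob spans (225–262, 143), which matches the level position. The bushing drawer is flush, and the bolts, bolt drawer, cap, disc and micrometer haven't moved. The force reached 15 N at the button's stop, and the arm is now clear. I'll hand the job in.

```bash
python3 -c "
from cell import workorder
print(workorder.close_job())"
```

```text
the job is handed in; nothing more can be done
None
```

I pushed the bushing drawer shut to its stop, turned the turn-button level across its front, and handed the job in at about 13.5 s. Nothing else looked moved in the last pictures, but the bushing is hidden inside the shut drawer, so I couldn't see that it is still standing, and no verdict was returned.

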